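# Get the salt pot out from behind the tall things on the condiment tray

## Robot

A 6-joint arm with a two-finger parallel gripper is mounted at the origin on the work surface. World frame = base frame: x ahead of the robot, y to its left, z up, the work surface at z = 0. Lengths are in m, angles in rad, forces in N, time in s.
With the tool pointing down it reaches from about 0.25 to 0.775 m from the base axis. Payload 4 kg.
Tool frame: the origin (TCP) lies midway between the tips of the shut fingers; the grasp point (between the pads) lies 19 mm behind it; z points along the fingers, y is the direction in which the jaws open and shut (so a half turn about z gives the same grasp; the last joint's range is limited). The gripper opens to 94 mm and grips with 3 to 60 N. Pads are 16 mm wide; open, the fingers measure 119 mm over their backs; the gripper's body (75 mm by 177 mm) begins 78 mm behind the grasp point.
Start: joints at [1.221, 0.087, 1.371, -0, 1.684, -0.103], TCP at [0.134, 0.533, 0.206] pointing down, gripper open.
Joint ranges: [-3.1, 3.1], [-0.76, 2.03], [0.27, 2.55], [-1.08, 4.22], [0.17, 2.65], [-2.57, 2.57]. Speed limits (rad/s): [2.79, 2.79, 3.14, 3.14, 3.14, 3.14].

## Interface

Orientations are given as [roll, pitch, yaw] about the fixed x, y, z axes, in that order (R = Rz(yaw) Ry(pitch) Rx(roll)).
In Python, from bench import robot, cams gives the robot as it stands.
- The arm moves only by the tool step_arm, never from a script. Its argument "plan" is a list that holds one entry, the list of rows, each a list of 5 numbers: the shift along the world's x, y, z in mm, then the turn about the world's z in rad, then the opening in per cent of the stroke, from 0 (shut) to 100 (fully open). In form: [[[tx, ty, tz, turn, fingers], ...]]. A call has 1 to 8 rows; each row is the pose to reach, as a shift and turn from the pose commanded when the call began; what a row does not reach only later rows make up. A row lasts 1/12 s, in which the tool goes at most 41.7 mm and 7.16 degrees, less where a joint would pass 70% of its speed; a pose out of reach is approached as far as the arm can. A call with a gripper value outside its range is refused whole. The fingers move at their own pace and stop on an object; the grip force is fixed at half the most. Time passes only in rows, so rows that repeat a pose let the fingers close. It gives the time, the measured TCP pose, the force and the opening at its end, in the units of the state.
- robot.get_obs(): the state, without advancing time (a new reading comes with each control period).
- cams.snapshot(name): name is "scene" or "side" or "wrist"; returns a dict with "frame" (400x640x3 uint8, red, green, blue), "camera_matrix" (3x3 intrinsics, pixels), "k1" (the pictures are not rectified: a ray, as slopes to the right and down, at radius r is drawn at 1 + k1 r^2 times it, then the intrinsics apply), "origin" and "attitude" of the camera in the world; the wrist camera has in their place "T_tool_cam" (4x4, takes a point from camera to tool coordinates, whose origin is the TCP and whose axes are the flange's). Camera axes: x right, y down, z forward; pixel columns grow to the right and rows downward; lengths in m; the calibration is good to about 2 mm. A picture is of the moment at which its call begins: read the wrist's pose just before it. There is no depth.
- robot.close_job(): hands the job in, once; it reports no verdict.
The state is a dict: "time": time; "joint_positions": joint angles; "qvel": joint speeds; "joint_torque": joint torques, N m; "tool_pos": TCP position; "ee_rot": TCP orientation; "wrist_force": force on the tool from outside, world axes, zero at the start; "wrist_torque": the same for the moment, N m; "width": finger opening in m.
Only numpy, scipy, OpenCV 4.12 (cv2) and the standard library are available. Lean on these libraries where they do the work, as an engineer would, in place of code of your own. Each camera call takes 0.05 s, during which the arm holds its last target. There are 200 camera calls.

## Task

The salt pot stands in the back row of the condiment tray, behind the storage tin, the pepper mill and the oil bottle. Move those three tall things onto the empty cutting board so that all three stand there, then take out the salt pot and set it in the middle of the round cork trivet, and only after that put each of the three back on the tray exactly where it stood at the start. Keep everything upright, and leave the ramekin and the egg cup on the tray as they are.

Things in the scene. Friction and masses are not known exactly. Their poses are not given: they have to be found in the camera images.
- tray: Condiment tray, fixed, pale wood, on the left or right half: slab 160 (x, depth) x 290 (y) x 10 mm, a 12 mm wide strip rising 10 mm above it along each short end. Origin under its centre, x to the back. Front row 33 mm ahead of the middle: the tall things, 90 mm apart, on dark inlaid discs. Back row 33 mm behind it: salt pot, ramekin, egg cup, 90 mm apart. The order in each row varies
- board: Cutting board, fixed, dark wood, empty at the start: a plain slab 140 mm (its x, depth) by 290 mm (its y, width) by 18 mm thick, on the other half of the worktop. Origin at the centre of its underside; its top is 18 mm above that; axes as for the tray
- trivet: Round cork trivet, fixed, 76 mm across, 8 mm thick, lying nearest to the robot in front of tray and board. Origin at the centre of its underside
- tin: Storage tin, plain steel, loose: upright cylinder 55 mm across, 120 mm high, the top 22 mm being its lid (fixed on); about 0.3 kg; origin at the centre of its underside, z up
- mill: Pepper mill, dark turned wood, loose: 128 mm high with a steel bead on top, foot 50 mm across, waisted, with a cylindrical head 42 mm across between 94 and 114 mm above its underside (good to grip); about 0.26 kg; origin at the centre of its underside, z up
- bottle: Oil bottle, green glass, loose: 126 mm high, body 54 mm across up to 66 mm, shoulder narrowing to a neck 26 mm across from 86 mm up, with a cork stopper 28 mm across (fixed in) from 106 to 126 mm (neck and stopper are good to grip); about 0.34 kg; origin at the centre of its underside, z up
- salt_pot: Salt pot, loose: squat white stoneware pot 54 mm across with a flat pale wooden lid (fixed on) and a 12 mm knob; the pot 36 mm high, 43 mm with the lid, 52 mm to the knob's top; about 0.22 kg; origin at the centre of its underside, z up
- ramekin: Ramekin, to be left alone, loose: open white ceramic dish about 56 mm across, 30 mm high; origin at the centre of its underside, z up
- egg_cup: Egg cup with a pale egg in it (one piece), to be left alone, loose: 46 mm across, 60 mm high; origin at the centre of its underside, z up
Mind the look-alikes: they are no part of the job. Several things have the shape of the trivet; the one meant has the colours described above.

How it is judged:
On the way, in this order (a step that is already met when the one before it is completed fails the run):
1. the tin, the mill and the bottle all stand on the cutting board, let go (x of tin in the frame of board between -0.068 and 0.068 m and y of tin in the frame of board between -0.143 and 0.143 m and z of tin in the frame of board between 0.012 and 0.026 m and angle between each of tin, mill, bottle's own z axis and vertical below 0.15 rad and linear speed of each of tin, mill, bottle below 0.05 m/s and contact force between the fingers and tin below 0.1 N and x of mill in the frame of board between -0.068 and 0.068 m and y of mill in the frame of board between -0.143 and 0.143 m and z of mill in the frame of board between 0.012 and 0.026 m and contact force between the fingers and mill below 0.1 N and x of bottle in the frame of board between -0.068 and 0.068 m and y of bottle in the frame of board between -0.143 and 0.143 m and z of bottle in the frame of board between 0.012 and 0.026 m and contact force between the fingers and bottle below 0.1 N), for 0.2 s.
2. the salt pot stands on the trivet, let go, while all three still stand on the board (all of step 1 and horizontal distance between salt_pot and trivet below 0.015 m and z of salt_pot in the frame of trivet between 0.003 and 0.014 m and angle between salt_pot's own z axis and vertical below 0.15 rad and linear speed of salt_pot below 0.03 m/s and contact force between the fingers and salt_pot below 0.1 N), for 0.2 s.
At the end, for the whole second after the job is handed in: The tin, the mill and the bottle stand upright on the tray, each within 15 mm of its own starting place; the salt pot stands upright on the trivet within 15 mm of its middle; the ramekin and the egg cup are upright and within 20 mm of where they were; all is let go and at rest (distance of each of tin, mill, bottle from where it was at the start of the episode below 0.015 m and angle between each of tin, mill, bottle, salt_pot, ramekin, egg_cup's own z axis and vertical below 0.15 rad and linear speed of each of tin, mill, bottle, salt_pot below 0.03 m/s and contact force between the fingers and tin below 0.1 N and contact force between the fingers and mill below 0.1 N and contact force between the fingers and bottle below 0.1 N and horizontal distance between salt_pot and trivet below 0.015 m and z of salt_pot in the frame of trivet between 0.003 and 0.014 m and contact force between the fingers and salt_pot below 0.1 N and distance of each of ramekin, egg_cup from where it was at the start of the episode below 0.02 m); the robot touches nothing.
It fails at once if a tall thing or the salt pot is tipped by more than about 35 degrees (angle between any of tin, mill, bottle, salt_pot's own z axis and vertical above 0.6 rad).
It fails at once if the ramekin or the egg cup is moved by more than 25 mm or tipped by more than about 35 degrees (distance of any of ramekin, egg_cup from where it was at the start of the episode above 0.025 m or angle between any of ramekin, egg_cup's own z axis and vertical above 0.6 rad).
It also fails if it takes over 144 s, if anything falls off the work surface, if the arm or the gripper's body presses on something with over 40 N, if the wrist force passes 120 N, or if a joint passes its speed limit or range.

## Working session

There is one attempt and no reset: what is moved stays moved. The work goes in short steps, Python scripts to look and compute and a tool call to move; the robot and the scene stay as the last step left them, time stands still between calls to the robot, and variables do not carry over. Pictures are saved under pics/ and viewed, about 12 in all and at most 16, crops included, and the job is handed in when it is done.

Besides the shell and the picture viewer there is one more tool, called after "Request:" as name(argument=value, ...), one argument or row to a line, values as JSON. step_arm: Moves the arm, as the interface text tells. Its arguments: {"type":"object","properties":{"plan":{"type":"array"}},"required":["plan"]}

```bash
mkdir -p pics; ls
cat > h.py <<'E'
import numpy as np, cv2
from bench import robot, cams
from scipy.spatial.transform import Rotation as R
def snap(n,save=None):
    o=robot.get_obs(); s=cams.snapshot(n)
    if 'T_tool_cam' in s:
        T=np.eye(4);T[:3,:3]=R.from_euler('xyz',o['ee_rot']).as_matrix();T[:3,3]=o['tool_pos'];T=T@np.array(s['T_tool_cam'])
        s['o'],s['R']=T[:3,3],T[:3,:3]
    if save: cv2.imwrite('pics/'+save,s['frame'][:,:,::-1])
    return s
E
python3 - <<'E'
from h import *
print(robot.get_obs())
for n in ('scene','side','wrist'):
    s=snap(n,n+'0.png'); print({k:(v if k!='frame' else 0) for k,v in s.items()})
a=[cv2.imread(f'pics/{n}0.png') for n in ('scene','side')]
E
```

```text
pics
{'time': 0.0, 'joint_positions': array([ 1.22086960e+00,  8.79596870e-02,  1.37224235e+00, -1.94866144e-06,
        1.68359397e+00, -1.03095977e-01]), 'qvel': array([ 1.45000866e-04,  5.80217669e-04, -3.40110033e-04, -1.69916370e-03,
       -1.04321405e-03, -9.31247593e-05]), 'joint_torque': array([ 5.78907002e-04, -3.40169334e+01, -3.02436447e+01,  7.19671114e-02,
        3.25993169e-02, -1.49271286e-04]), 'tool_pos': array([0.13419743, 0.53281406, 0.20430766]), 'ee_rot': array([-3.13940080e+00, -2.24828251e-04,  2.89476144e+00]), 'wrist_force': array([ 0.5340963 , -0.16151809, -0.35906624]), 'wrist_torque': array([-0.02333419,  0.07876847, -0.01378631]), 'width': 0.0942906746657388}
{'frame': 0, 'camera_matrix': array([[520.93386507,   0.        , 317.60769779],
       [  0.        , 520.93386507, 200.56710821],
       [  0.        ,   0.        ,   1.        ]]), 'k1': -0.009000806032068707, 'origin': array([ 1.23738075, -0.21815925,  0.9054373 ]), 'attitude': array([-2.39191448, -0.02002629,  1.31033148])}
{'frame': 0, 'camera_matrix': array([[382.44005261,   0.        , 316
[... 365 characters left out ...]
.31176755, 202.87198647],
       [  0.        ,   0.        ,   1.        ]]), 'k1': -0.037495523914171186, 'T_tool_cam': array([[ 3.24233763e-04, -9.69286881e-01, -2.45932587e-01,
         7.08015477e-02],
       [ 9.99999276e-01,  2.93005903e-05,  1.20290220e-03,
         4.58258840e-04],
       [-1.15875135e-03, -2.45932799e-01,  9.69286189e-01,
        -1.79997599e-01],
       [ 0.00000000e+00,  0.00000000e+00,  0.00000000e+00,
         1.00000000e+00]]), 'o': array([0.0657714 , 0.55096112, 0.38445882]), 'R': array([[ 2.43958023e-01,  9.40100144e-01,  2.38109646e-01],
       [ 9.69785500e-01, -2.36299603e-01, -6.06513099e-02],
       [-7.53090342e-04,  2.45711655e-01, -9.69342672e-01]])}
```

View pics/scene0.png

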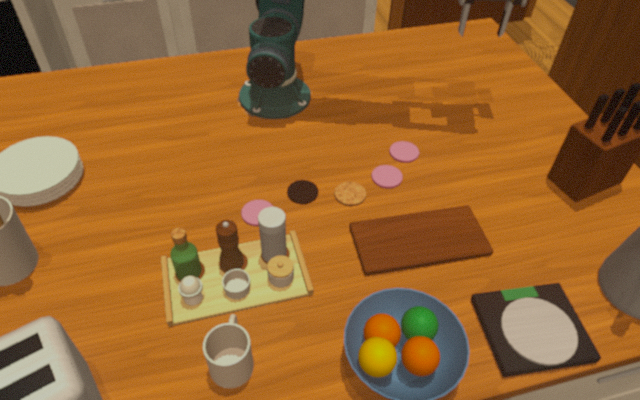

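View pics/side0.png

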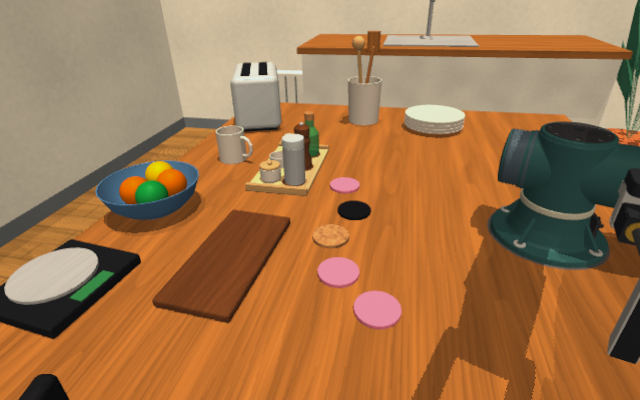

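Scene view: the tray is at about (237,278), with tin (272,235), mill (229,245) and bottle (185,258) in front. The salt pot (280,268) is behind the tin, with the ramekin (236,283) and egg cup (190,288) beside it. The board is at (420,239).
Trivet-shaped discs: pink (258,212), black (303,191), cork (350,194), pink (387,176), pink (405,151). Only (350,194) is cork-coloured, so that is the one meant.

```bash
cat >> h.py <<'E'
def ray(s,px):
    if 'R' not in s: s['R'],s['o']=R.from_euler('xyz',s['attitude']).as_matrix(),np.array(s['origin'])
    p=cv2.undistortPoints(np.float64(px).reshape(-1,1,2),s['camera_matrix'],np.float64([s['k1'],0,0,0])).reshape(-1,2)
    return np.c_[p,np.ones(len(p))]@s['R'].T
def onz(s,px,z):
    d=ray(s,px); return s['o']+d*((z-s['o'][2])/d[:,2])[:,None]
def proj(s,P):
    ray(s,[[0,0]])
    c=(np.float64(P).reshape(-1,3)-s['o'])@s['R']
    return cv2.projectPoints(c,np.zeros(3),np.zeros(3),s['camera_matrix'],np.float64([s['k1'],0,0,0]))[0].reshape(-1,2)
E
python3 - <<'E'
from h import *
s=snap('scene'); f=s['frame']; hsv=cv2.cvtColor(f,cv2.COLOR_RGB2HSV)
for n,(u,v) in dict(table=(330,240),trivet=(350,194),trv2=(343,190),board=(420,240),tray=(210,300),bottle=(186,265),mill=(230,262),tin=(272,240),salt=(281,268)).items(): print(n,hsv[v-1:v+2,u-1:u+2].reshape(-1,3).mean(0).round())
H,S,V=[hsv[...,i].astype(int) for i in range(3)]
cr=np.hstack([cv2.resize(f[170:220,285:385],(400,200),interpolation=cv2.INTER_CUBIC),cv2.resize(s['frame'][195:325,155:315],(400,325))[:200]])
cv2.imwrite('pics/crop1.png',np.vstack([cv2.resize(f[170:220,285:385],(640,320),interpolation=cv2.INTER_CUBIC)])[:,:,::-1])
# world of hand-read pixels
tray=[(163,266),(298,237),(310,291),(172,318)]; print('tray',onz(s,tray,.015).round(3).tolist())
board=[(350,223),(471,208),(490,244),(364,271)]; print('board',onz(s,board,.018).round(3).tolist())
for n,p,z in (('trivet',(350,194),.008),('salt',(280,260),.052),('tintop',(272,215),.12),('millbead',(227,223),.126),('bottletop',(179,233),.126),('ramekin',(236,277),.03),('egg',(190,281),.06)): print(n,onz(s,[p],z).round(3)[0])
E
```

```text
table [ 16. 209. 194.]
trivet [ 16. 166. 198.]
trv2 [ 16. 170. 195.]
board [ 12. 202. 127.]
tray [ 26. 107. 196.]
bottle [ 37. 140.  77.]
mill [ 15. 178.  87.]
tin [ 15.  72. 114.]
salt [ 20. 145. 186.]
tray [[0.543, -0.347, 0.015], [0.536, -0.057, 0.015], [0.677, -0.066, 0.015], [0.672, -0.338, 0.015]]
board [[0.527, 0.065, 0.018], [0.551, 0.351, 0.018], [0.659, 0.344, 0.018], [0.659, 0.054, 0.018]]
trivet [0.432 0.095 0.008]
salt [ 0.614 -0.113  0.052]
tintop [ 0.551 -0.114  0.12 ]
millbead [ 0.556 -0.204  0.126]
bottletop [ 0.559 -0.297  0.126]
ramekin [ 0.618 -0.205  0.03 ]
egg [ 0.627 -0.293  0.06 ]
```

View pics/crop1.png

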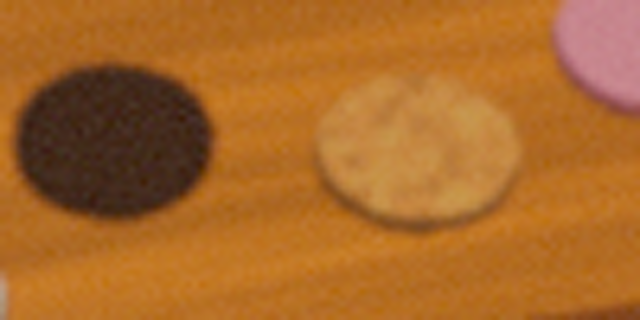

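The crop shows the cork trivet, mottled tan, at scene (350,194), with the black look-alike to its left and a pink one at upper right. Next I move over the tray for a closer look.

Request:
step_arm(
  plan=[
    [[20,-32,20,-0.12,100],[40,-64,40,-0.24,100],[60,-96,60,-0.36,100],[80,-125,80,-0.48,100],[100,-155,96,-0.6,100],[120,-190,96,-0.7,100],[140,-225,96,-0.8,100],[160,-260,96,-0.9,100]],
  ],
)

```text
time: 0.87
tool_pos: [0.2949, 0.2718, 0.302]
ee_rot: [3.14, -0.0, 1.991]
wrist_force: [0.8, -0.4, -0.5]
width: 0.0944
```

Request:
step_arm(
  plan=[
    [[20,-36,0,-0.1,100],[40,-72,0,-0.2,100],[60,-108,0,-0.3,100],[80,-144,0,-0.38,100],[100,-180,0,-0.38,100],[120,-216,0,-0.38,100],[140,-250,0,-0.38,100],[160,-285,0,-0.38,100]],
  ],
)

```text
time: 1.53
tool_pos: [0.4548, -0.0137, 0.3015]
ee_rot: [3.141, -0.0, 1.614]
wrist_force: [0.2, 1.5, -0.4]
width: 0.094
```

Request:
step_arm(
  plan=[
    [[20,-35,0,0,100],[45,-68,0,0,100],[70,-100,0,0,100],[95,-130,0,0,100],[120,-160,0,0,100],[131,-193,0,0,100],[131,-193,0,0,100],[131,-193,0,0,100]],
  ],
)

```text
time: 2.2
tool_pos: [0.5854, -0.2062, 0.2994]
ee_rot: [-3.138, -0.002, 1.612]
wrist_force: [-0.7, 0.0, -0.0]
width: 0.094
```

Run:
```python
from h import *
o=robot.get_obs(); print(o['tool_pos'],o['ee_rot'])
s=snap('wrist','w1.png'); np.save('w1.npy',dict(s),allow_pickle=True)
for n,P in dict(tin=(.551,-.114,.12),mill=(.556,-.204,.126),bottle=(.559,-.297,.126),salt=(.614,-.113,.052)).items(): print(n,proj(s,P).round()[0])
```

```text
[ 0.58540908 -0.20620894  0.29935569] [-3.13846425e+00 -1.82201432e-03  1.61215534e+00]
tin [297. 105.]
mill [300. 185.]
bottle [300. 260.]
salt [350. 109.]
```

View pics/w1.png

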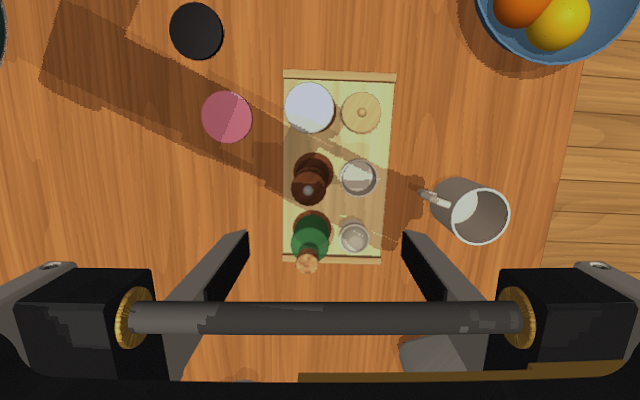

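The wrist view shows tin top (310,107), salt knob (362,113), mill bead (308,190), bottle stopper (307,263), ramekin (358,177), egg (354,237) and tray corners (283,70), (396,74), (381,264), (284,261).

```bash
cat >> h.py <<'E'
def blob(s,seed,tol=14,r=40):
    f=cv2.GaussianBlur(s['frame'],(3,3),0); m=np.zeros((402,642),np.uint8)
    cv2.floodFill(f.copy(),m,seed,0,(tol,)*3,(tol,)*3,4|(255<<8)|cv2.FLOODFILL_MASK_ONLY|cv2.FLOODFILL_FIXED_RANGE)
    c=max(cv2.findContours(m[1:-1,1:-1],0,2)[0],key=cv2.contourArea)
    (x,y),rr=cv2.minEnclosingCircle(c); e=cv2.fitEllipse(c) if len(c)>4 else None
    return (x,y),rr,e
E
python3 - <<'E'
from h import *
s=np.load('w1.npy',allow_pickle=True).item()
c=onz(s,[(283,70),(396,74)],.02); d=onz(s,[(381,264),(284,261)],.02)
print('tray',c.round(3).tolist(),d.round(3).tolist(),np.vstack([c,d]).mean(0))
for n,p,z,t in (('tin',(310,107),.13,40),('mill',(308,190),.137,40),('bottle',(309,267),.136,30),('salt',(362,113),.062,6),('saltlid',(352,113),.053,30)):
    b=blob(s,p,t); print(n,np.round(b[0]),round(b[1],1),[np.round(v) for v in b[2]] if b[2] else 0,'hand',onz(s,[p],z).round(4)[0],'blob',onz(s,[b[0]],z).round(4)[0])
S=snap('scene')
print('trivet',blob(S,(350,194),30)[:2])
for n,p,z in (('tin',(272,215),.13),('mill',(227,223),.137),('bottle',(179,233),.136),('salt',(280,260),.062)): print('scene',n,onz(S,[p],z).round(4)[0])
E
```

```text
tray [[0.521, -0.063, 0.02], [0.678, -0.061, 0.02]] [[0.681, -0.348, 0.02], [0.525, -0.349, 0.02]] [ 0.60131634 -0.20522332  0.02      ]
tin [309. 107.] 24.9 [array([309., 106.]), array([46., 49.]), np.float64(132.0)] hand [ 0.5655 -0.1165  0.13  ] blob [ 0.5642 -0.1163  0.13  ]
mill [308. 190.] 4.6 [array([308., 190.]), array([8., 9.]), np.float64(54.0)] hand [ 0.5664 -0.2068  0.137 ] blob [ 0.5659 -0.2069  0.137 ]
bottle [324. 150.] 171.7 [array([329., 159.]), array([150., 296.]), np.float64(9.0)] hand [ 0.5702 -0.3016  0.136 ] blob [ 0.5831 -0.1615  0.136 ]
salt [361. 112.] 1.4 0 hand [ 0.6296 -0.1176  0.062 ] blob [ 0.6282 -0.1164  0.062 ]
saltlid [335. 165.] 99.8 [array([332., 160.]), array([120., 163.]), np.float64(171.0)] hand [ 0.6174 -0.1178  0.053 ] blob [ 0.5984 -0.1882  0.053 ]
trivet ((350.0, 191.0), 16.492521286010742)
scene tin [ 0.5597 -0.1149  0.13  ]
scene mill [ 0.5652 -0.2041  0.137 ]
scene bottle [ 0.5673 -0.2956  0.136 ]
scene salt [ 0.6215 -0.1143  0.062 ]
```

Request:
step_arm(
  plan=[
    [[-10,40,0,0,100],[-21,80,0,0,100],[-21,90,-30,0,100],[-21,90,-70,0,100],[-21,90,-110,0,100],[-21,90,-145,0,100],[-21,90,-180,0,100],[-21,90,-180,0,100]],
  ],
)

```text
time: 2.97
tool_pos: [0.5585, -0.1113, 0.1136]
ee_rot: [-3.127, -0.005, 1.617]
wrist_force: [-1.4, 0.5, -0.9]
width: 0.0941
```

Run:
```python
from h import *
o=robot.get_obs(); print(o['tool_pos'],o['ee_rot'])
s=snap('wrist','w2.png'); np.save('w2.npy',dict(s),allow_pickle=True)
a=snap('scene')['frame'][190:330,150:330]; b=s['frame']
im=np.vstack([cv2.resize(b,(480,300)),cv2.resize(a,(386,300))[:, :] if 0 else cv2.resize(a,(480,300))])
cv2.imwrite('pics/v2.png',im[:,:,::-1])
```

```text
[ 0.55845153 -0.11127558  0.11359597] [-3.12749343 -0.00527945  1.61702194]
```

View pics/v2.png

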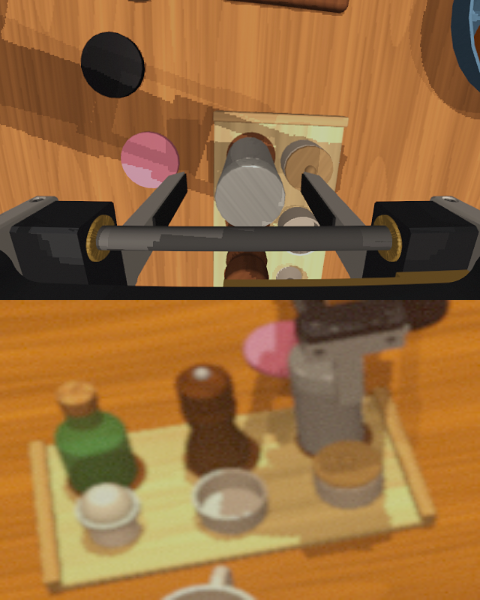

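Wrist half: the tin top is between the fingers at about (333,263) in full pixels. Scene half: the fingers straddle the tin. I'll let it settle, then compute.

Run:
```python
from h import *
s=np.load('w2.npy',allow_pickle=True).item()
print('tin',onz(s,[(333,263)],.13).round(4))
o=robot.get_obs(); print(o['time'],o['tool_pos'],o['ee_rot'],o['qvel'].round(3))
b=blob(s,(333,250),25);print(b, onz(s,[b[0]],.13))
```

```text
tin [[ 0.5642 -0.1163  0.13  ]]
3.0667 [ 0.56341693 -0.11323813  0.12172267] [-3.14029659e+00 -7.15524172e-04  1.61635865e+00] [-0.009 -0.029 -0.097  0.001 -0.002 -0.   ]
((333.44012451171875, 261.7890625), 47.05234146118164, ((333.30914306640625, 262.3517150878906), (85.00638580322266, 92.53182983398438), 89.1755142211914)) [[ 0.56437071 -0.11557303  0.13      ]]
```

Request:
step_arm(
  plan=[
    [[0,0,0,0,100],[0,0,0,0,100]],
  ],
)

```text
time: 3.23
tool_pos: [0.5665, -0.1149, 0.1258]
ee_rot: [3.135, 0.002, 1.615]
wrist_force: [-0.0, -0.6, 0.4]
width: 0.0939
```

Request:
step_arm(
  plan=[
    [[0,0,-12,0,100],[0,0,-24,0,100],[0,0,-34,0,100],[0,0,-38,0,100],[0,0,-38,0,100],[0,0,-38,0,100],[0,0,-38,0,100],[0,0,-38,0,60]],
  ],
)

```text
time: 3.9
tool_pos: [0.5648, -0.1148, 0.0841]
ee_rot: [3.141, 0.0, 1.615]
wrist_force: [-0.4, 1.1, 0.2]
width: 0.0897
```

Request:
step_arm(
  plan=[
    [[0,0,0,0,50],[0,0,0,0,30],[0,0,0,0,10],[0,0,0,0,0],[0,0,0,0,0],[0,0,0,0,0],[0,0,0,0,0],[0,0,0,0,0]],
  ],
)

```text
time: 4.57
tool_pos: [0.5642, -0.1147, 0.0836]
ee_rot: [-3.141, 0.0, 1.615]
wrist_force: [0.2, -0.3, 1.2]
width: 0.0544
```

Request:
step_arm(
  plan=[
    [[0,0,6,0,0],[0,0,18,0,0],[0,4,36,0,0],[0,14,54,0,0],[2,32,66,0,0],[5,56,70,0,0],[8,84,70,0,0],[11,114,70,0,0]],
  ],
)

```text
time: 5.23
tool_pos: [0.5758, -0.0002, 0.1548]
ee_rot: [3.14, 0.0, 1.613]
wrist_force: [0.7, 0.0, -3.6]
width: 0.0544
```

Request:
step_arm(
  plan=[
    [[3,30,0,0,0],[6,62,0,0,0],[9,94,0,0,0],[12,126,0,0,0],[15,158,0,0,0],[18,190,0,0,0],[20,218,0,0,0],[22,242,0,0,0]],
  ],
)

```text
time: 5.9
tool_pos: [0.597, 0.2437, 0.1536]
ee_rot: [-3.141, -0.001, 1.616]
wrist_force: [0.2, -0.3, -3.2]
width: 0.0544
```

Request:
step_arm(
  plan=[
    [[1,20,0,0,0],[2,34,-6,0,0],[3,42,-18,0,0],[3,44,-32,0,0],[3,44,-44,0,0],[3,44,-52,0,0],[3,44,-55,0,0],[3,44,-55,0,0]],
  ],
)

```text
time: 6.57
tool_pos: [0.5997, 0.2841, 0.0967]
ee_rot: [-3.139, 0.001, 1.614]
wrist_force: [0.2, 1.2, -4.0]
width: 0.0549
```

Run:
```python
from h import *
o=robot.get_obs(); print(o['tool_pos'],o['ee_rot'],o['width'],o['wrist_force'])
a=snap('scene')['frame'];b=snap('side')['frame']
cv2.imwrite('pics/v3.png',np.hstack([cv2.resize(a[110:290,330:530],(400,360)),cv2.resize(b[90:290,120:340],(396,360))])[:,:,::-1])
```

```text
[0.59967418 0.28410059 0.09665295] [-3.13860102e+00  1.24813920e-03  1.61361834e+00] 0.05489305143983967 [ 0.17891823  1.16954507 -3.97455515]
```

View pics/v3.png

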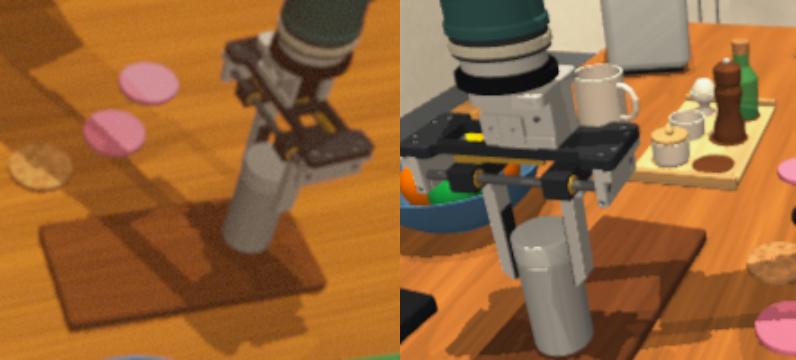

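The tin hangs upright about 5 mm above the right part of the board. I lower it and release.

Request:
step_arm(
  plan=[
    [[0,0,-2,0,0],[0,0,-4,0,0],[0,0,-5,0,0],[0,0,-5,0,0],[0,0,-5,0,30],[0,0,-5,0,70],[0,0,-5,0,100],[0,0,-5,0,100]],
  ],
)

```text
time: 7.33
tool_pos: [0.6012, 0.2857, 0.095]
ee_rot: [3.139, -0.001, 1.615]
wrist_force: [0.1, 0.4, -1.6]
width: 0.0709
```

Request:
step_arm(
  plan=[
    [[0,0,0,0,100],[0,0,0,0,100],[0,0,10,0,100],[0,0,30,0,100],[0,0,60,0,100],[0,0,90,0,100],[0,-20,105,0,100],[-2,-50,110,0,100]],
  ],
)

```text
time: 8.0
tool_pos: [0.6, 0.2376, 0.2092]
ee_rot: [3.133, -0.003, 1.619]
wrist_force: [0.5, -0.2, 0.2]
width: 0.0939
```

Request:
step_arm(
  plan=[
    [[-2,-34,0,0,100],[-5,-70,0,0,100],[-8,-107,0,0,100],[-11,-144,0,0,100],[-14,-181,0,0,100],[-17,-218,0,0,100],[-20,-255,0,0,100],[-23,-292,0,0,100]],
  ],
)

```text
time: 8.67
tool_pos: [0.5751, -0.0584, 0.2049]
ee_rot: [3.14, 0.0, 1.615]
wrist_force: [0.1, 0.7, 0.9]
width: 0.094
```

Request:
step_arm(
  plan=[
    [[-3,-36,0,0,100],[-6,-68,0,0,100],[-8,-96,0,0,100],[-9,-120,0,0,100],[-10,-136,0,0,100],[-10,-146,-4,0,100],[-10,-149,-15,0,100],[-10,-149,-25,0,100]],
  ],
)

```text
time: 9.33
tool_pos: [0.5656, -0.2059, 0.1781]
ee_rot: [3.141, 0.0, 1.614]
wrist_force: [0.6, 0.0, -1.1]
width: 0.0939
```

Request:
step_arm(
  plan=[
    [[0,0,-10,0,100],[0,0,-18,0,100],[0,0,-24,0,100],[0,0,-24,0,100],[0,0,-24,0,100]],
  ],
)

```text
time: 9.75
tool_pos: [0.5652, -0.2048, 0.1539]
ee_rot: [-3.141, -0.001, 1.616]
wrist_force: [0.1, 0.4, 0.2]
width: 0.0941
```

Run:
```python
from h import *
o=robot.get_obs(); print(o['tool_pos'],o['ee_rot'])
s=snap('wrist','w3.png'); np.save('w3.npy',dict(s),allow_pickle=True)
p=proj(s,(.566,-.2065,.137)).round()[0]; print(p)
x,y=p.astype(int); h=cv2.cvtColor(s['frame'],cv2.COLOR_RGB2HSV)[y-40:y+40,x-40:x+40]
m=((h[...,1]<70)&(h[...,2]>100)).astype(np.uint8)
n,l,st,c=cv2.connectedComponentsWithStats(m)
for i in range(1,n):
    if st[i,4]>40: print(st[i],c[i]+p-40,onz(s,[c[i]+p-40],.136).round(4))
```

```text
[ 0.56522339 -0.20483322  0.1538877 ] [-3.14066846e+00 -6.11404559e-04  1.61583367e+00]
[325. 237.]
[ 33  33  14  15 169] [324.59763314 237.08284024] [[ 0.5657 -0.2071  0.136 ]]
```

Request:
step_arm(
  plan=[
    [[0,-2,-14,0,100],[0,-2,-30,0,100],[0,-2,-44,0,100],[0,-2,-54,0,100],[0,-2,-58,0,100],[0,-2,-58,0,100],[0,-2,-58,0,100],[0,-2,-58,0,50]],
  ],
)

```text
time: 10.47
tool_pos: [0.5661, -0.208, 0.0978]
ee_rot: [3.14, 0.001, 1.615]
wrist_force: [0.8, 0.8, 0.0]
width: 0.0901
```

Request:
step_arm(
  plan=[
    [[0,0,0,0,50],[0,0,0,0,30],[0,0,0,0,10],[0,0,0,0,0],[0,0,0,0,0],[0,0,0,0,0],[0,0,0,0,0],[0,0,0,0,0]],
  ],
)

```text
time: 11.13
tool_pos: [0.5653, -0.2076, 0.0965]
ee_rot: [-3.141, -0.0, 1.615]
wrist_force: [1.1, 0.3, 0.3]
width: 0.0416
```

Request:
step_arm(
  plan=[
    [[0,0,6,0,0],[0,0,18,0,0],[0,4,36,0,0],[0,14,54,0,0],[2,32,62,0,0],[5,56,64,0,0],[8,84,64,0,0],[11,114,64,0,0]],
  ],
)

```text
time: 11.8
tool_pos: [0.5766, -0.0933, 0.1617]
ee_rot: [3.14, 0.001, 1.613]
wrist_force: [-0.1, 1.0, -3.0]
width: 0.0412
```

Request:
step_arm(
  plan=[
    [[3,32,0,0,0],[6,66,0,0,0],[9,100,0,0,0],[12,134,0,0,0],[15,168,0,0,0],[18,200,0,0,0],[20,228,0,0,0],[22,252,0,0,0]],
  ],
)

```text
time: 12.47
tool_pos: [0.5981, 0.1607, 0.1611]
ee_rot: [3.142, -0.001, 1.616]
wrist_force: [0.9, -0.0, -3.5]
width: 0.0407
```

Request:
step_arm(
  plan=[
    [[1,20,0,0,0],[2,34,-6,0,0],[2,42,-18,0,0],[2,44,-32,0,0],[2,44,-44,0,0],[2,44,-51,0,0],[2,44,-53,0,0],[2,44,-53,0,0]],
  ],
)

```text
time: 13.13
tool_pos: [0.5999, 0.2013, 0.1063]
ee_rot: [-3.14, 0.001, 1.614]
wrist_force: [0.2, 0.1, -2.7]
width: 0.0413
```

Request:
step_arm(
  plan=[
    [[0,0,-1,0,0],[0,0,-2,0,0],[0,0,-2,0,0]],
  ],
)

```text
time: 13.38
tool_pos: [0.6008, 0.2021, 0.1062]
ee_rot: [3.14, -0.0, 1.614]
wrist_force: [-0.8, -0.3, -3.4]
width: 0.0411
```

Request:
step_arm(
  plan=[
    [[0,0,-1,0,0],[0,0,-2,0,0],[0,0,-2,0,0],[0,0,-2,0,0],[0,0,-2,0,0]],
  ],
)

```text
time: 13.8
tool_pos: [0.6008, 0.2024, 0.1045]
ee_rot: [3.14, -0.0, 1.615]
wrist_force: [-0.3, -1.5, 1.9]
width: 0.0413
```

Contact (the force flipped to +1.9 N). I release and go to the bottle.

Request:
step_arm(
  plan=[
    [[0,0,0,0,30],[0,0,0,0,70],[0,0,0,0,100],[0,0,0,0,100],[0,0,0,0,100],[0,0,10,0,100],[0,0,30,0,100],[0,0,55,0,100]],
  ],
)

```text
time: 14.47
tool_pos: [0.5991, 0.2021, 0.1573]
ee_rot: [-3.137, 0.001, 1.615]
wrist_force: [-0.1, 0.2, 0.6]
width: 0.0846
```

Request:
step_arm(
  plan=[
    [[0,0,30,0,100],[-2,-20,45,0,100],[-4,-50,45,0,100],[-6,-86,45,0,100],[-8,-123,45,0,100],[-10,-160,45,0,100],[-12,-197,45,0,100],[-14,-234,45,0,100]],
  ],
)

```text
time: 15.13
tool_pos: [0.5862, -0.0332, 0.2046]
ee_rot: [3.14, 0.0, 1.615]
wrist_force: [0.4, -0.1, -0.4]
width: 0.0938
```

Request:
step_arm(
  plan=[
    [[-3,-37,0,0,100],[-6,-74,0,0,100],[-9,-110,0,0,100],[-12,-144,0,0,100],[-14,-180,0,0,100],[-16,-214,0,0,100],[-17,-240,0,0,100],[-18,-256,-4,0,100]],
  ],
)

```text
time: 15.8
tool_pos: [0.5682, -0.291, 0.2009]
ee_rot: [3.14, 0.002, 1.612]
wrist_force: [0.5, 0.8, -0.2]
width: 0.0939
```

Request:
step_arm(
  plan=[
    [[0,-6,-10,0,100],[0,-10,-25,0,100],[0,-10,-38,0,100],[0,-10,-45,0,100],[0,-10,-45,0,100],[0,-10,-45,0,100]],
  ],
)

```text
time: 16.3
tool_pos: [0.5684, -0.2962, 0.1538]
ee_rot: [-3.141, -0.001, 1.616]
wrist_force: [-0.4, 0.6, 0.5]
width: 0.0942
```

Run:
```python
from h import *
o=robot.get_obs(); print(o['tool_pos'],o['ee_rot'])
s=snap('wrist','w4.png'); np.save('w4.npy',dict(s),allow_pickle=True)
print(proj(s,(.569,-.297,.136)).round()[0])
cv2.imwrite('pics/v4.png',np.hstack([s['frame'][100:400,150:500],cv2.resize(snap('side')['frame'][90:290,120:340],(400,300))])[:,:,::-1])
```

```text
[ 0.56837288 -0.29621347  0.15383635] [-3.14054509e+00 -1.15311854e-03  1.61635104e+00]
[325. 235.]
```

View pics/v4.png

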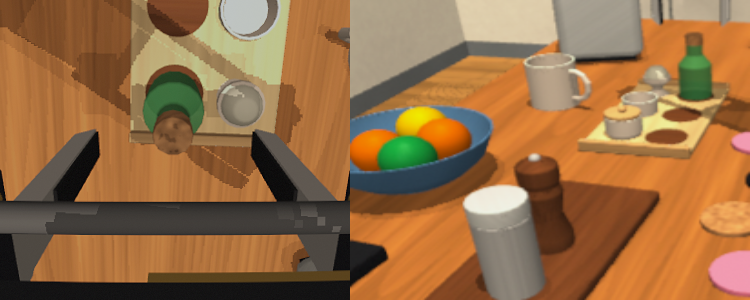

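The stopper is at (323,237), within 2 px of prediction. Tin and mill stand upright on the board. Now I grip the bottle neck.

Request:
step_arm(
  plan=[
    [[0,-1,-14,0,100],[0,-1,-32,0,100],[0,-1,-48,0,100],[0,-1,-60,0,100],[0,-1,-66,0,100],[0,-1,-66,0,100],[0,-1,-66,0,70],[0,-1,-66,0,40]],
  ],
)

```text
time: 17.07
tool_pos: [0.5691, -0.299, 0.09]
ee_rot: [3.14, 0.001, 1.615]
wrist_force: [0.5, -1.1, 0.2]
width: 0.0842
```

Request:
step_arm(
  plan=[
    [[0,0,0,0,30],[0,0,0,0,20],[0,0,0,0,10],[0,0,0,0,0],[0,0,0,0,0],[0,0,0,0,0],[0,0,0,0,0],[0,0,0,0,0]],
  ],
)

```text
time: 17.73
tool_pos: [0.5676, -0.2987, 0.0885]
ee_rot: [-3.14, -0.0, 1.615]
wrist_force: [-1.6, 0.0, 1.0]
width: 0.0345
```

Request:
step_arm(
  plan=[
    [[0,0,0,0,0],[0,0,0,0,0],[0,0,6,0,0],[0,0,18,0,0],[0,0,36,0,0],[0,4,52,0,0],[1,14,62,0,0],[2,30,64,0,0]],
  ],
)

```text
time: 18.4
tool_pos: [0.5718, -0.2696, 0.1557]
ee_rot: [3.136, 0.003, 1.613]
wrist_force: [0.8, -0.4, -3.3]
width: 0.0335
```

Run:
```python
from h import *
o=robot.get_obs(); print(o['tool_pos'],o['width'],o['wrist_force'])
a=snap('scene')['frame'];b=snap('side')['frame']
cv2.imwrite('pics/v5.png',np.hstack([cv2.resize(a[150:330,130:330],(400,360)),cv2.resize(b[60:220,220:380],(360,360))])[:,:,::-1])
```

```text
[ 0.57182239 -0.26956761  0.15574077] 0.03345604295652195 [ 0.82050587 -0.4134981  -3.26006974]
```

View pics/v5.png

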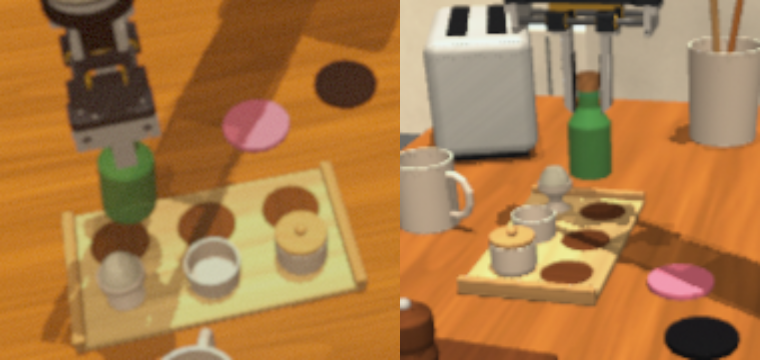

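The bottle is held upright, clear of the tray. I carry it to the board gently.

Request:
step_arm(
  plan=[
    [[2,20,0,0,0],[4,46,0,0,0],[6,76,0,0,0],[9,108,0,0,0],[12,140,0,0,0],[15,172,0,0,0],[18,204,0,0,0],[20,236,0,0,0]],
  ],
)

```text
time: 19.17
tool_pos: [0.5894, -0.0305, 0.1508]
ee_rot: [-3.139, -0.0, 1.615]
wrist_force: [0.5, 1.3, -4.2]
width: 0.0276
```

Request:
step_arm(
  plan=[
    [[2,32,0,0,0],[4,62,0,0,0],[6,90,0,0,0],[8,114,0,0,0],[9,134,0,0,0],[10,146,0,0,0],[10,152,-4,0,0],[10,154,-12,0,0]],
  ],
)

```text
time: 19.83
tool_pos: [0.6006, 0.1222, 0.1405]
ee_rot: [3.14, 0.0, 1.616]
wrist_force: [0.0, -0.5, -3.8]
width: 0.0279
```

Request:
step_arm(
  plan=[
    [[0,0,-12,0,0],[0,0,-24,0,0],[0,0,-34,0,0],[0,0,-40,0,0],[0,0,-43,0,0],[0,0,-43,0,0],[0,0,-43,0,0]],
  ],
)

```text
time: 20.42
tool_pos: [0.6003, 0.1215, 0.103]
ee_rot: [3.139, -0.002, 1.614]
wrist_force: [-7.5, 2.2, 17.2]
width: 0.0275
```

Request:
step_arm(
  plan=[
    [[0,0,-1,0,0],[0,0,-2,0,0],[0,0,-2,0,0],[0,0,-2,0,0]],
  ],
)

```text
time: 20.75
tool_pos: [0.6006, 0.1218, 0.1029]
ee_rot: [3.138, -0.002, 1.614]
wrist_force: [-9.9, 2.5, 22.6]
width: 0.0274
```

The bottle slid a little in the grip (33 to 27.5 mm, now at the stopper) and touched down early, so I relieve the press before opening.

Request:
step_arm(
  plan=[
    [[0,0,2,0,0],[0,0,4,0,0],[0,0,6,0,0],[0,0,7,0,0],[0,0,7,0,0],[0,0,7,0,0]],
  ],
)

```text
time: 21.25
tool_pos: [0.6002, 0.1213, 0.1031]
ee_rot: [-3.142, -0.001, 1.614]
wrist_force: [-3.1, 1.4, 6.0]
width: 0.0277
```

Run:
```python
from h import *
o=robot.get_obs(); print(o['tool_pos'],o['width'],o['wrist_force'])
a=snap('scene')['frame'];b=snap('side')['frame']
cv2.imwrite('pics/v6.png',np.hstack([cv2.resize(a[110:290,330:530],(400,360)),cv2.resize(b[90:290,120:340],(396,360))])[:,:,::-1])
```

```text
[0.60022009 0.12126007 0.10314754] 0.0277413663073563 [-3.05857187  1.3760068   5.99208865]
```

View pics/v6.png

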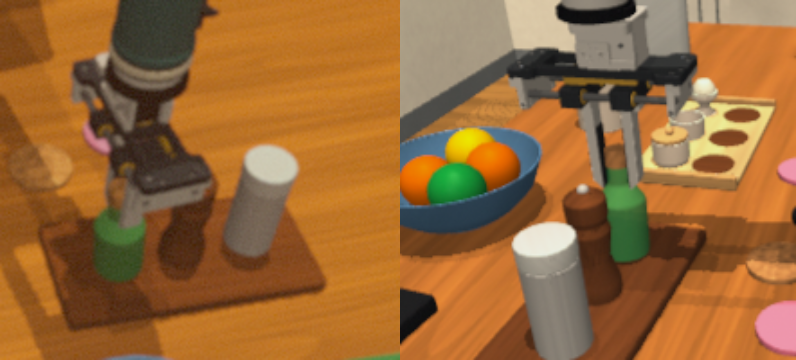

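The bottle stands upright on the board at about scene (390,235), beside the mill and tin. I release and back off high, to see the board and trivet.

Request:
step_arm(
  plan=[
    [[0,0,2,0,0],[0,0,2,0,15],[0,0,2,0,40],[0,0,2,0,80],[0,0,2,0,100],[0,0,2,0,100],[0,0,2,0,100],[0,0,8,0,100]],
  ],
)

```text
time: 22.02
tool_pos: [0.5996, 0.1212, 0.1092]
ee_rot: [-3.139, 0.0, 1.615]
wrist_force: [-0.1, -0.2, -1.0]
width: 0.0643
```

Request:
step_arm(
  plan=[
    [[0,0,20,0,100],[0,0,50,0,100],[0,0,85,0,100],[-5,0,120,0,100],[-20,0,150,0,100],[-40,0,170,0,100],[-50,0,175,0,100],[-50,0,175,0,100]],
  ],
)

```text
time: 22.68
tool_pos: [0.55, 0.1217, 0.2892]
ee_rot: [3.135, -0.001, 1.615]
wrist_force: [-0.1, 1.4, -0.6]
width: 0.0941
```

Request:
step_arm(
  plan=[
    [[0,0,0,0,100],[0,0,0,0,100],[0,0,0,0,100],[0,0,0,0,100],[0,0,0,0,100]],
  ],
)

```text
time: 23.1
tool_pos: [0.5504, 0.1213, 0.2838]
ee_rot: [-3.139, 0.0, 1.615]
wrist_force: [0.2, -0.5, -0.7]
width: 0.0939
```

Run:
```python
from h import *
o=robot.get_obs(); print(o['tool_pos'],o['ee_rot'])
s=snap('wrist','w5.png'); np.save('w5.npy',dict(s),allow_pickle=True)
for n,P in dict(tin=(.60,.285,.138),mill=(.6,.2025,.145),bottle=(.6,.121,.144),trivet=(.432,.095,.008)).items(): print(n,proj(s,P).round()[0])
```

```text
[0.55043882 0.12125783 0.28375526] [-3.13878969e+00  2.21836360e-04  1.61466473e+00]
tin [384.  29.]
mill [378. 117.]
bottle [372. 197.]
trivet [246. 188.]
```

View pics/w5.png

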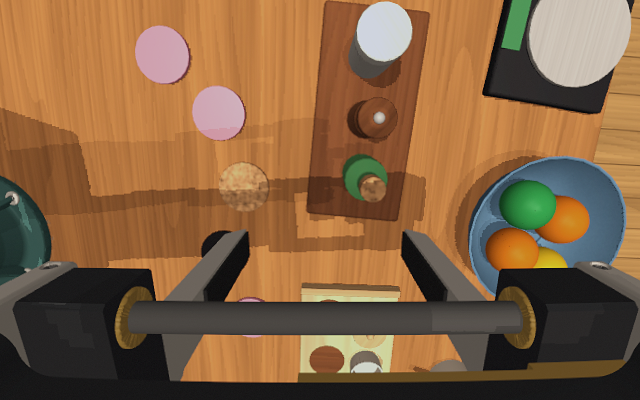

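Tops seen: tin (384,32), mill bead (379,117), bottle stopper (373,189). The cork trivet centre is at (243,187). All three stand within the board.

Run:
```python
from h import *
s=np.load('w5.npy',allow_pickle=True).item()
for n,p,z in (('tin',(384,32),.138),('mill',(379,117),.146),('bottle',(373,189),.144),('trivet',(243,187),.008)): print(n,onz(s,[p],z).round(4)[0])
f=cv2.cvtColor(s['frame'],cv2.COLOR_RGB2HSV); print(f[187,243],f[160,260],f[205,230])
m=((f[...,1]<175)&(f[...,0]>8)&(f[...,0]<22)).astype(np.uint8);m[:150]=0;m[225:]=0;m[:,:210]=0;m[:,280:]=0
m=cv2.morphologyEx(m,cv2.MORPH_CLOSE,np.ones((5,5)));n,l,st,c=cv2.connectedComponentsWithStats(m);i=1+st[1:,4].argmax();print(st[i],c[i],onz(s,[c[i]],.008))
e=s['frame'][150:225,335:410]; cv2.imwrite('pics/v7.png',cv2.resize(np.hstack([e,s['frame'][150:225,205:280]]),(800,400),interpolation=cv2.INTER_CUBIC)[:,:,::-1])
```

```text
tin [0.6003 0.2822 0.138 ]
mill [0.6006 0.2025 0.146 ]
bottle [0.6008 0.1293 0.144 ]
trivet [0.4282 0.0965 0.008 ]
[ 16 131 208] [ 14 164 188] [ 14 140 167]
[ 210  150   70   75 5250] [244.5 187. ] [[0.43043054 0.09664769 0.008     ]]
```

View pics/v7.png

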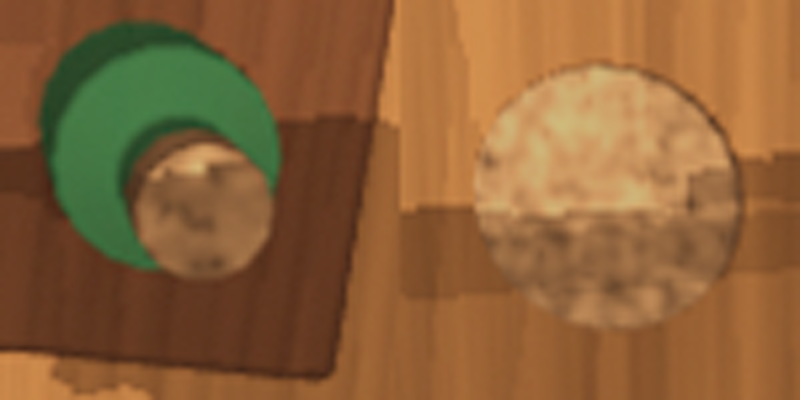

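The crop shows the stopper centred at (373.4,189.4), the bottle's body circle at (366.3,179.4), and the trivet at (244,186.6). I check the bottle's lean between the two heights.

Run:
```python
from h import *
s=np.load('w5.npy',allow_pickle=True).item()
for p,z in (((373.4,189.4),.144),((366.3,179.4),.084),((244,186.6),.008)): print(onz(s,[p],z).round(4)[0])
s=np.load('w1.npy',allow_pickle=True).item()
print(onz(s,[(307,263)],.136))
```

```text
[0.6013 0.1289 0.144 ]
[0.6014 0.1291 0.084 ]
[0.4297 0.0972 0.008 ]
[[ 0.56764247 -0.29650016  0.136     ]]
```

Request:
step_arm(
  plan=[
    [[5,-20,0,0,100],[14,-50,0,0,100],[26,-86,0,0,100],[38,-122,0,0,100],[50,-158,0,0,100],[62,-192,-10,0,100],[72,-220,-30,0,100],[78,-236,-60,0,100]],
  ],
)

```text
time: 23.82
tool_pos: [0.6305, -0.1189, 0.2273]
ee_rot: [3.136, 0.003, 1.611]
wrist_force: [0.8, -0.8, 0.1]
width: 0.0944
```

Request:
step_arm(
  plan=[
    [[0,-3,-30,0,100],[0,-3,-60,0,100],[0,-3,-84,0,100],[0,-3,-98,0,100],[0,-3,-104,0,100],[0,-3,-104,0,100],[0,-3,-104,0,100],[0,-3,-104,0,100]],
  ],
)

```text
time: 24.48
tool_pos: [0.6295, -0.1179, 0.1235]
ee_rot: [3.138, 0.001, 1.615]
wrist_force: [0.6, -0.7, 0.9]
width: 0.0941
```

Run:
```python
from h import *
o=robot.get_obs(); print(o['tool_pos'],o['ee_rot'])
s=snap('wrist','w6.png'); np.save('w6.npy',dict(s),allow_pickle=True)
print(proj(s,[(.629,-.117,.062),(.629,-.117,.053)]).round())
cv2.imwrite('pics/v8.png',s['frame'][80:400,140:520,::-1])
```

```text
[ 0.62946417 -0.1178941   0.12346225] [3.13838875e+00 1.05657713e-03 1.61490154e+00]
[[323. 214.]
 [323. 211.]]
```

View pics/v8.png

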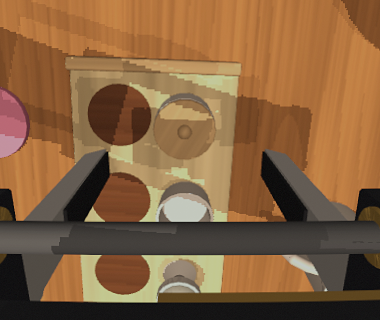

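The salt knob is at (324,212), as predicted, with fingers clear of the ramekin. I descend and grip.

Request:
step_arm(
  plan=[
    [[0,0,-15,0,100],[0,0,-35,0,100],[0,0,-58,0,100],[0,0,-80,0,100],[0,0,-96,0,100],[0,0,-104,0,100],[0,0,-106,0,100],[0,0,-106,0,100]],
  ],
)

```text
time: 25.2
tool_pos: [0.6289, -0.1177, 0.0162]
ee_rot: [3.141, 0.0, 1.615]
wrist_force: [-0.3, 0.0, 0.2]
width: 0.0942
```

Request:
step_arm(
  plan=[
    [[0,0,0,0,80],[0,0,0,0,60],[0,0,0,0,40],[0,0,0,0,20],[0,0,0,0,0],[0,0,0,0,0],[0,0,0,0,0],[0,0,0,0,0]],
  ],
)

```text
time: 25.87
tool_pos: [0.6286, -0.1177, 0.0157]
ee_rot: [3.141, 0.0, 1.615]
wrist_force: [0.3, 0.7, -0.6]
width: 0.053
```

Request:
step_arm(
  plan=[
    [[0,0,0,0,0],[0,0,5,0,0],[0,0,15,0,0],[0,0,30,0,0],[0,0,50,0,0],[0,0,70,0,0],[0,0,80,0,0],[0,0,80,0,0]],
  ],
)

```text
time: 26.53
tool_pos: [0.6304, -0.1182, 0.0996]
ee_rot: [3.135, 0.002, 1.615]
wrist_force: [0.2, 0.7, -1.7]
width: 0.0531
```

Request:
step_arm(
  plan=[
    [[-8,8,0,0,0],[-28,28,0,0,0],[-52,54,0,0,0],[-76,80,0,0,0],[-100,106,0,0,0],[-124,132,0,0,0],[-148,158,0,0,0],[-168,180,0,0,0]],
  ],
)

```text
time: 27.2
tool_pos: [0.4575, 0.0637, 0.094]
ee_rot: [-3.139, -0.001, 1.615]
wrist_force: [-0.6, 0.8, -2.2]
width: 0.0533
```

Request:
step_arm(
  plan=[
    [[-16,18,0,0,0],[-26,28,0,0,0],[-31,34,-5,0,0],[-31,35,-18,0,0],[-31,35,-34,0,0],[-31,35,-48,0,0],[-31,35,-56,0,0],[-31,35,-58,0,0]],
  ],
)

```text
time: 27.87
tool_pos: [0.4281, 0.0967, 0.0351]
ee_rot: [-3.137, 0.001, 1.614]
wrist_force: [-1.0, 0.1, -2.2]
width: 0.0532
```

Request:
step_arm(
  plan=[
    [[0,0,0,0,0],[0,0,0,0,0],[0,0,0,0,0],[0,0,0,0,0]],
  ],
)

```text
time: 28.2
tool_pos: [0.4303, 0.0973, 0.0384]
ee_rot: [3.14, -0.0, 1.615]
wrist_force: [0.6, 0.3, -1.5]
width: 0.0534
```

Run:
```python
from h import *
o=robot.get_obs(); print(o['tool_pos'],o['width'],o['wrist_force'])
a=snap('scene')['frame'];b=snap('side')['frame']
cv2.imwrite('pics/v9.png',np.hstack([cv2.resize(a[110:260,270:470],(440,330)),cv2.resize(b[150:290,250:430],(360,280)).copy() if 0 else cv2.resize(b[130:280,220:382],(356,330))])[:,:,::-1])
```

```text
[0.43025259 0.09732054 0.03844408] 0.053366880822553676 [ 0.56826493  0.32949131 -1.47744946]
```

View pics/v9.png

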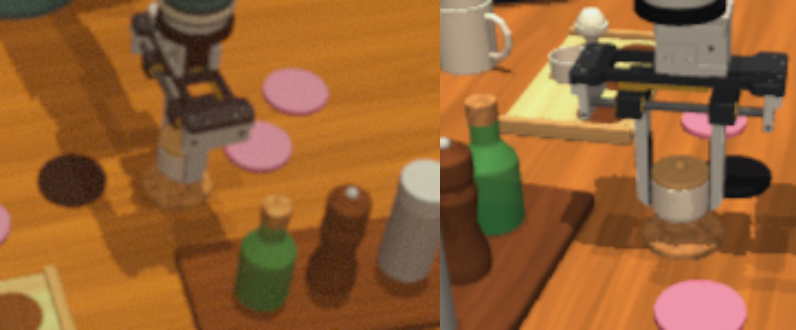

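The pot hangs right over the cork trivet, with three things upright on the board. I lower it to contact.

Request:
step_arm(
  plan=[
    [[0,0,-7,0,0],[0,0,-14,0,0],[0,0,-19,0,0],[0,0,-22,0,0],[0,0,-23,0,0],[0,0,-24,0,0],[0,0,-24,0,0],[0,0,-24,0,0]],
  ],
)

```text
time: 28.97
tool_pos: [0.4296, 0.0974, 0.0137]
ee_rot: [3.141, -0.0, 1.615]
wrist_force: [-0.6, -0.4, -0.9]
width: 0.0529
```

Request:
step_arm(
  plan=[
    [[0,0,-1,0,0],[0,0,-1,0,0],[0,0,-1,0,20],[0,0,-1,0,60],[0,0,-1,0,100],[0,0,-1,0,100],[0,0,-1,0,100],[0,0,-1,0,100]],
  ],
)

```text
time: 29.63
tool_pos: [0.4295, 0.0974, 0.0124]
ee_rot: [3.141, 0.0, 1.615]
wrist_force: [-0.3, -0.4, -0.5]
width: 0.0798
```

Request:
step_arm(
  plan=[
    [[0,0,3,0,100],[0,0,15,0,100],[0,0,40,0,100],[0,0,75,0,100],[0,0,110,0,100],[0,0,145,0,100],[0,0,165,0,100],[0,0,170,0,100]],
  ],
)

```text
time: 30.3
tool_pos: [0.4318, 0.0976, 0.1877]
ee_rot: [3.132, -0.001, 1.615]
wrist_force: [-0.7, -0.0, 0.4]
width: 0.0941
```

Request:
step_arm(
  plan=[
    [[0,0,0,0,100],[0,0,0,0,100],[0,0,0,0,100],[0,0,0,0,100],[0,0,0,0,100]],
  ],
)

```text
time: 30.72
tool_pos: [0.4285, 0.0973, 0.1807]
ee_rot: [-3.138, 0.0, 1.615]
wrist_force: [-0.3, 0.2, -0.0]
width: 0.0939
```

Run:
```python
from h import *
o=robot.get_obs(); print(o['tool_pos'],o['ee_rot'])
s=snap('wrist','w7.png'); np.save('w7.npy',dict(s),allow_pickle=True)
print(proj(s,[(.43,.097,.06),(.43,.097,.008)]).round())
cv2.imwrite('pics/v10.png',np.hstack([s['frame'][60:360,140:520],cv2.resize(snap('scene')['frame'][130:330,150:430],(420,300))])[:,:,::-1])
```

```text
[0.42849143 0.0972659  0.18068308] [-3.13824908e+00  1.91172991e-04  1.61479195e+00]
[[326. 199.]
 [326. 188.]]
```

View pics/v10.png

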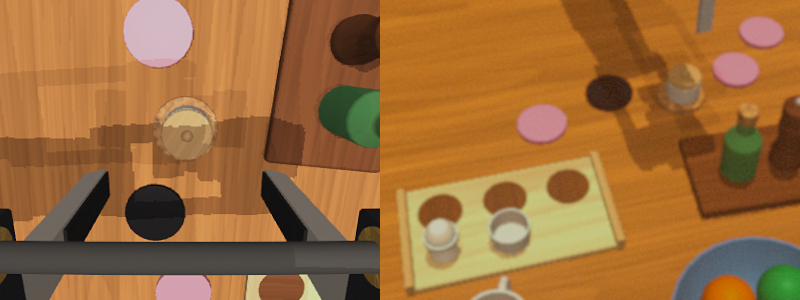

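The knob is at (327,195) over the trivet centre (325,188), so the pot is within about 4 mm. The ramekin and egg cup are untouched. Now I return the bottle.

Request:
step_arm(
  plan=[
    [[8,2,8,0,100],[28,6,16,0,100],[58,11,20,0,100],[92,17,20,0,100],[125,23,20,0,100],[152,28,20,0,100],[168,31,20,0,100],[172,32,16,0,100]],
  ],
)

```text
time: 31.48
tool_pos: [0.6037, 0.1296, 0.1973]
ee_rot: [-3.142, 0.0, 1.615]
wrist_force: [0.3, 0.6, 0.0]
width: 0.0946
```

Request:
step_arm(
  plan=[
    [[0,0,-10,0,100],[0,0,-22,0,100],[0,0,-30,0,100],[0,0,-34,0,100],[0,0,-34,0,100],[0,0,-34,0,100]],
  ],
)

```text
time: 31.98
tool_pos: [0.6007, 0.1293, 0.1644]
ee_rot: [-3.141, 0.0, 1.615]
wrist_force: [0.2, 0.3, 0.3]
width: 0.0937
```

Run:
```python
from h import *
o=robot.get_obs(); print(o['tool_pos'],o['ee_rot'])
s=snap('wrist','w8.png'); np.save('w8.npy',dict(s),allow_pickle=True)
p=proj(s,(.6013,.129,.144)).round()[0].astype(int); print(p)
b=blob(s,(int(p[0]),int(p[1])),45); print(b, onz(s,[b[0]],.144))
```

```text
[0.60067854 0.1292875  0.16444458] [-3.14133067e+00  4.22039773e-05  1.61484497e+00]
[325 233]
((289.2141418457031, 237.00003051757812), 303.1928405761719, ((295.76605224609375, 179.7411651611328), (268.7173767089844, 577.9232177734375), 68.58577728271484)) [[0.57694467 0.12498726 0.144     ]]
```

Request:
step_arm(
  plan=[
    [[0,0,-12,0,100],[0,0,-28,0,100],[0,0,-42,0,100],[0,0,-51,0,100],[0,0,-54,0,100],[0,0,-54,0,100],[0,0,-54,0,70],[0,0,-54,0,40]],
  ],
)

```text
time: 32.7
tool_pos: [0.6021, 0.1295, 0.1117]
ee_rot: [3.139, -0.0, 1.615]
wrist_force: [-1.0, -0.9, 1.4]
width: 0.0844
```

Request:
step_arm(
  plan=[
    [[0,0,0,0,30],[0,0,0,0,20],[0,0,0,0,10],[0,0,0,0,0],[0,0,0,0,0],[0,0,0,0,0],[0,0,0,0,0],[0,0,0,0,0]],
  ],
)

```text
time: 33.37
tool_pos: [0.6014, 0.1293, 0.1105]
ee_rot: [3.142, 0.0, 1.615]
wrist_force: [0.3, 0.9, -0.9]
width: 0.0307
```

Request:
step_arm(
  plan=[
    [[0,0,0,0,0],[0,0,0,0,0],[0,0,0,0,0],[0,0,4,0,0],[0,0,14,0,0],[0,0,26,0,0],[0,0,36,0,0],[0,0,40,0,0]],
  ],
)

```text
time: 34.03
tool_pos: [0.6027, 0.1295, 0.1537]
ee_rot: [3.137, -0.0, 1.615]
wrist_force: [0.3, -0.6, -3.2]
width: 0.0277
```

Request:
step_arm(
  plan=[
    [[-3,-10,4,0,0],[-9,-30,8,0,0],[-16,-58,10,0,0],[-23,-90,10,0,0],[-29,-122,10,0,0],[-34,-154,10,0,0],[-34,-186,10,0,0],[-34,-218,10,0,0]],
  ],
)

```text
time: 34.7
tool_pos: [0.5663, -0.0907, 0.1608]
ee_rot: [-3.142, 0.0, 1.615]
wrist_force: [-0.3, 0.7, -4.0]
width: 0.0275
```

Request:
step_arm(
  plan=[
    [[0,-32,0,0,0],[0,-64,0,0,0],[0,-96,0,0,0],[0,-128,0,0,0],[0,-158,0,0,0],[0,-182,0,0,0],[0,-200,0,0,0],[0,-208,0,0,0]],
  ],
)

```text
time: 35.37
tool_pos: [0.5664, -0.2997, 0.1601]
ee_rot: [-3.141, 0.001, 1.612]
wrist_force: [-0.2, -0.1, -3.2]
width: 0.0277
```

Request:
step_arm(
  plan=[
    [[0,0,-6,0,0],[0,0,-18,0,0],[0,0,-32,0,0],[0,0,-42,0,0],[0,0,-48,0,0],[0,0,-50,0,0],[0,0,-50,0,0],[0,0,-50,0,0]],
  ],
)

```text
time: 36.03
tool_pos: [0.5678, -0.2963, 0.111]
ee_rot: [3.141, 0.0, 1.615]
wrist_force: [-0.3, -0.2, -3.2]
width: 0.0274
```

Request:
step_arm(
  plan=[
    [[0,-1,-3,0,0],[0,-1,-5,0,0],[0,-1,-7,0,0],[0,-1,-8,0,0],[0,-1,-8,0,0],[0,-1,-8,0,0]],
  ],
)

```text
time: 36.53
tool_pos: [0.5674, -0.2977, 0.1025]
ee_rot: [3.141, -0.0, 1.615]
wrist_force: [0.0, -0.3, -3.6]
width: 0.0275
```

Request:
step_arm(
  plan=[
    [[0,0,-1,0,0],[0,0,-2,0,0],[0,0,-2,0,0],[0,0,-2,0,0],[0,0,-2,0,0]],
  ],
)

```text
time: 36.95
tool_pos: [0.5676, -0.2981, 0.1024]
ee_rot: [3.14, 0.002, 1.615]
wrist_force: [-2.3, 0.6, 5.5]
width: 0.0271
```

Contact. I release, rise, and return to the mill at (0.6006, 0.2025).

Request:
step_arm(
  plan=[
    [[0,0,1,0,0],[0,0,1,0,15],[0,0,1,0,40],[0,0,1,0,80],[0,0,1,0,100],[0,0,1,0,100],[0,0,1,0,100],[0,0,8,0,100]],
  ],
)

```text
time: 37.62
tool_pos: [0.5665, -0.297, 0.1066]
ee_rot: [-3.139, -0.002, 1.615]
wrist_force: [0.2, 0.0, -1.1]
width: 0.0641
```

Request:
step_arm(
  plan=[
    [[0,0,20,0,100],[0,0,50,0,100],[0,0,80,0,100],[1,20,95,0,100],[3,50,100,0,100],[5,86,100,0,100],[8,123,100,0,100],[11,160,100,0,100]],
  ],
)

```text
time: 38.28
tool_pos: [0.5785, -0.1365, 0.2095]
ee_rot: [3.14, 0.0, 1.614]
wrist_force: [-0.4, 0.6, -0.2]
width: 0.0942
```

Request:
step_arm(
  plan=[
    [[3,37,0,0,100],[6,74,0,0,100],[9,111,0,0,100],[12,148,0,0,100],[15,185,0,0,100],[18,222,0,0,100],[20,258,0,0,100],[21,292,0,0,100]],
  ],
)

```text
time: 38.95
tool_pos: [0.5994, 0.1565, 0.2091]
ee_rot: [3.141, -0.0, 1.615]
wrist_force: [0.4, -0.5, 0.1]
width: 0.0937
```

Request:
step_arm(
  plan=[
    [[1,26,0,0,100],[1,42,-5,0,100],[1,48,-20,0,100],[1,48,-34,0,100],[1,48,-40,0,100],[1,48,-40,0,100],[1,48,-40,0,100],[1,48,-40,0,100]],
  ],
)

```text
time: 39.62
tool_pos: [0.601, 0.2018, 0.1696]
ee_rot: [3.14, -0.0, 1.614]
wrist_force: [0.2, -0.0, -0.7]
width: 0.0938
```

Run:
```python
from h import *
o=robot.get_obs(); print(o['tool_pos'],o['ee_rot'])
s=snap('wrist','w9.png')
p=proj(s,(.6006,.2025,.145)).round()[0]; print(p)
x,y=p.astype(int); h=cv2.cvtColor(s['frame'],cv2.COLOR_RGB2HSV)[y-40:y+40,x-40:x+40]
m=((h[...,1]<70)&(h[...,2]>100)).astype(np.uint8)
n,l,st,c=cv2.connectedComponentsWithStats(m)
for i in range(1,n):
    if st[i,4]>40: print(st[i],c[i]+p-40,onz(s,[c[i]+p-40],.144).round(4))
```

```text
[0.60097754 0.20178216 0.16963641] [ 3.13982770e+00 -2.02063717e-04  1.61381481e+00]
[323. 230.]
[ 34  31  16  16 202] [324.48514851 228.38118812] [[0.6013 0.203  0.144 ]]
```

Request:
step_arm(
  plan=[
    [[0,1,-14,0,100],[0,1,-32,0,100],[0,1,-48,0,100],[0,1,-60,0,100],[0,1,-64,0,100],[0,1,-64,0,100],[0,1,-64,0,80],[0,1,-64,0,50]],
  ],
)

```text
time: 40.33
tool_pos: [0.6013, 0.2035, 0.1061]
ee_rot: [3.139, -0.001, 1.615]
wrist_force: [0.2, -0.1, 0.4]
width: 0.0841
```

Request:
step_arm(
  plan=[
    [[0,0,0,0,30],[0,0,0,0,10],[0,0,0,0,0],[0,0,0,0,0],[0,0,0,0,0],[0,0,0,0,0],[0,0,0,0,0],[0,0,0,0,0]],
  ],
)

```text
time: 41.0
tool_pos: [0.6005, 0.2034, 0.1045]
ee_rot: [3.141, 0.0, 1.615]
wrist_force: [-0.7, -0.2, 0.2]
width: 0.0414
```

Request:
step_arm(
  plan=[
    [[0,0,0,0,0],[0,0,4,0,0],[0,0,14,0,0],[0,0,28,0,0],[0,0,42,0,0],[-2,-8,50,0,0],[-5,-22,54,0,0],[-8,-44,54,0,0]],
  ],
)

```text
time: 41.67
tool_pos: [0.5924, 0.1594, 0.1598]
ee_rot: [3.14, -0.001, 1.617]
wrist_force: [-0.7, -0.6, -3.4]
width: 0.041
```

Request:
step_arm(
  plan=[
    [[-3,-28,0,0,0],[-6,-60,0,0,0],[-9,-92,0,0,0],[-12,-124,0,0,0],[-15,-156,0,0,0],[-18,-188,0,0,0],[-21,-220,0,0,0],[-24,-252,0,0,0]],
  ],
)

```text
time: 42.33
tool_pos: [0.5666, -0.0952, 0.1581]
ee_rot: [-3.14, 0.0, 1.614]
wrist_force: [0.3, 0.1, -3.4]
width: 0.0413
```

Request:
step_arm(
  plan=[
    [[-1,-30,0,0,0],[-2,-58,0,0,0],[-3,-82,0,0,0],[-3,-100,0,0,0],[-3,-111,-6,0,0],[-3,-114,-18,0,0],[-3,-114,-32,0,0],[-3,-114,-44,0,0]],
  ],
)

```text
time: 43.0
tool_pos: [0.5642, -0.206, 0.1121]
ee_rot: [-3.139, -0.002, 1.615]
wrist_force: [-0.2, 0.6, -3.3]
width: 0.0408
```

Request:
step_arm(
  plan=[
    [[0,0,-6,0,0],[0,0,-10,0,0],[0,0,-12,0,0],[0,0,-13,0,0],[0,0,-13,0,0],[0,0,-13,0,0],[0,0,-13,0,0],[0,0,-13,0,0]],
  ],
)

```text
time: 43.67
tool_pos: [0.5658, -0.2068, 0.1022]
ee_rot: [3.14, 0.001, 1.615]
wrist_force: [-0.2, -1.0, -3.1]
width: 0.0411
```

Request:
step_arm(
  plan=[
    [[0,0,-2,0,0],[0,0,-4,0,0],[0,0,-5,0,0],[0,0,-6,0,0],[0,0,-6,0,0],[0,0,-6,0,0],[0,0,-6,0,0]],
  ],
)

```text
time: 44.25
tool_pos: [0.5654, -0.2067, 0.0965]
ee_rot: [3.141, 0.0, 1.615]
wrist_force: [-1.8, 0.5, 3.8]
width: 0.0413
```

Contact at the expected height. I release and go back for the tin at (0.600, 0.283).

Request:
step_arm(
  plan=[
    [[0,0,0,0,20],[0,0,0,0,50],[0,0,0,0,100],[0,0,0,0,100],[0,0,0,0,100],[0,0,10,0,100],[0,0,30,0,100],[0,0,60,0,100]],
  ],
)

```text
time: 44.92
tool_pos: [0.5637, -0.2059, 0.1531]
ee_rot: [-3.136, -0.003, 1.615]
wrist_force: [0.1, 0.0, -0.9]
width: 0.0833
```

Request:
step_arm(
  plan=[
    [[0,0,30,0,100],[2,20,45,0,100],[4,50,50,0,100],[6,86,50,0,100],[8,123,50,0,100],[11,160,50,0,100],[14,197,50,0,100],[17,234,50,0,100]],
  ],
)

```text
time: 45.58
tool_pos: [0.5825, 0.0291, 0.2065]
ee_rot: [3.14, 0.0, 1.615]
wrist_force: [0.5, 1.3, 0.5]
width: 0.094
```

Request:
step_arm(
  plan=[
    [[3,37,0,0,100],[6,74,0,0,100],[9,111,0,0,100],[12,146,0,0,100],[14,180,0,0,100],[16,212,0,0,100],[17,238,0,0,100],[18,256,-5,0,100]],
  ],
)

```text
time: 46.25
tool_pos: [0.6006, 0.2866, 0.2022]
ee_rot: [3.139, -0.002, 1.617]
wrist_force: [0.0, -0.2, -0.6]
width: 0.094
```

Request:
step_arm(
  plan=[
    [[0,0,-15,0,100],[0,0,-35,0,100],[0,0,-50,0,100],[0,0,-55,0,100],[0,0,-55,0,100],[0,0,-55,0,100]],
  ],
)

```text
time: 46.75
tool_pos: [0.6007, 0.2834, 0.1463]
ee_rot: [3.141, -0.0, 1.615]
wrist_force: [-0.9, -0.1, 0.8]
width: 0.0936
```

Run:
```python
from h import *
o=robot.get_obs(); print(o['tool_pos'],o['ee_rot'])
s=snap('wrist','w10.png')
p=proj(s,(.6,.2825,.138)).round()[0]; print(p)
b=blob(s,(int(p[0]),int(p[1])),40); print(b, onz(s,[b[0]],.138))
```

```text
[0.60067944 0.2833553  0.14627989] [ 3.14079744e+00 -2.37715628e-04  1.61458813e+00]
[323. 240.]
((323.52423095703125, 234.5814666748047), 42.82123947143555, ((323.1910705566406, 235.98814392089844), (80.22940826416016, 83.01090240478516), 165.0067901611328)) [[0.60026595 0.28631217 0.138     ]]
```

Request:
step_arm(
  plan=[
    [[0,2,-14,0,100],[0,2,-30,0,100],[0,2,-44,0,100],[0,2,-51,0,100],[0,2,-54,0,100],[0,2,-54,0,100],[0,2,-54,0,80],[0,2,-54,0,50]],
  ],
)

```text
time: 47.47
tool_pos: [0.6012, 0.2856, 0.0932]
ee_rot: [3.139, -0.001, 1.615]
wrist_force: [0.1, 0.1, -0.0]
width: 0.0842
```

Request:
step_arm(
  plan=[
    [[0,0,0,0,30],[0,0,0,0,10],[0,0,0,0,0],[0,0,0,0,0],[0,0,0,0,0],[0,0,0,0,0],[0,0,0,0,0],[0,0,0,0,0]],
  ],
)

```text
time: 48.13
tool_pos: [0.6003, 0.2854, 0.0917]
ee_rot: [3.141, -0.0, 1.615]
wrist_force: [-0.6, 0.6, 2.1]
width: 0.0546
```

Request:
step_arm(
  plan=[
    [[0,0,0,0,0],[0,0,4,0,0],[0,0,14,0,0],[0,0,28,0,0],[0,0,42,0,0],[-2,-8,50,0,0],[-5,-22,54,0,0],[-8,-44,54,0,0]],
  ],
)

```text
time: 48.8
tool_pos: [0.5924, 0.2415, 0.1466]
ee_rot: [3.14, -0.001, 1.617]
wrist_force: [0.7, 0.0, -4.1]
width: 0.0547
```

Request:
step_arm(
  plan=[
    [[-3,-28,0,0,0],[-6,-60,0,0,0],[-9,-92,0,0,0],[-12,-124,0,0,0],[-15,-156,0,0,0],[-18,-188,0,0,0],[-21,-220,0,0,0],[-24,-250,0,0,0]],
  ],
)

```text
time: 49.47
tool_pos: [0.5666, -0.0116, 0.1449]
ee_rot: [-3.14, 0.001, 1.614]
wrist_force: [1.4, -0.7, -4.2]
width: 0.0545
```

Request:
step_arm(
  plan=[
    [[-1,-28,0,0,0],[-2,-54,0,0,0],[-3,-76,0,0,0],[-4,-94,0,0,0],[-4,-104,-6,0,0],[-4,-107,-18,0,0],[-4,-107,-32,0,0],[-4,-107,-44,0,0]],
  ],
)

```text
time: 50.13
tool_pos: [0.5632, -0.1151, 0.0992]
ee_rot: [-3.139, -0.001, 1.615]
wrist_force: [0.1, 0.3, -3.3]
width: 0.0546
```

Request:
step_arm(
  plan=[
    [[0,0,-6,0,0],[0,0,-10,0,0],[0,0,-12,0,0],[0,0,-13,0,0],[0,0,-13,0,0],[0,0,-13,0,0],[0,0,-13,0,0],[0,0,-13,0,0]],
  ],
)

```text
time: 50.8
tool_pos: [0.5648, -0.1157, 0.0891]
ee_rot: [3.14, 0.0, 1.615]
wrist_force: [0.1, -0.3, -4.1]
width: 0.0546
```

Request:
step_arm(
  plan=[
    [[0,0,-2,0,0],[0,0,-4,0,0],[0,0,-5,0,0],[0,0,-6,0,0],[0,0,-6,0,0],[0,0,-6,0,0],[0,0,-6,0,0]],
  ],
)

```text
time: 51.38
tool_pos: [0.5644, -0.1158, 0.0837]
ee_rot: [3.141, 0.001, 1.615]
wrist_force: [-4.2, 0.7, 5.5]
width: 0.0545
```

Contact. I release, rise, and move to the first viewing pose for the final check.

Request:
step_arm(
  plan=[
    [[0,0,1,0,20],[0,0,1,0,50],[0,0,1,0,100],[0,0,1,0,100],[0,0,1,0,100],[0,0,10,0,100],[0,0,30,0,100],[0,0,60,0,100]],
  ],
)

```text
time: 52.05
tool_pos: [0.5626, -0.1151, 0.1402]
ee_rot: [-3.136, -0.002, 1.615]
wrist_force: [-0.1, 0.7, -0.8]
width: 0.0909
```

Request:
step_arm(
  plan=[
    [[0,0,35,0,100],[0,0,70,0,100],[2,-10,100,0,100],[6,-30,125,0,100],[12,-55,145,0,100],[18,-75,155,0,100],[21,-88,156,0,100],[21,-90,156,0,100]],
  ],
)

```text
time: 52.72
tool_pos: [0.5859, -0.2079, 0.2987]
ee_rot: [3.141, 0.001, 1.612]
wrist_force: [0.3, 0.1, -0.5]
width: 0.0938
```

Request:
step_arm(
  plan=[
    [[0,0,0,0,100],[0,0,0,0,100],[0,0,0,0,100],[0,0,0,0,100],[0,0,0,0,100],[0,0,0,0,100]],
  ],
)

```text
time: 53.22
tool_pos: [0.5853, -0.2049, 0.2984]
ee_rot: [-3.141, -0.0, 1.616]
wrist_force: [0.3, -0.5, -0.0]
width: 0.094
```

Run:
```python
from h import *
o=robot.get_obs(); print(o['time'],o['tool_pos'],o['ee_rot'])
s=snap('wrist','w11.png'); np.save('w11.npy',dict(s),allow_pickle=True)
a=snap('scene')['frame']
cv2.imwrite('pics/v11.png',np.hstack([s['frame'][40:290,190:440],cv2.resize(a[120:330,150:430],(450,338))[:250]]) [:,:,::-1])
s0=np.load('w1.npy',allow_pickle=True).item()
for n,q in (('tin',(.5643,-.116,.13)),('mill',(.5657,-.207,.136)),('bottle',(.568,-.297,.136)),('ram',(.634,-.207,.04)),('egg',(.637,-.297,.07))): print(n,'start px pred',proj(s0,q).round()[0],'now pred',proj(s,q).round()[0])
```

```text
53.2167 [ 0.58526363 -0.2049281   0.29842565] [-3.14144255e+00 -2.15554735e-04  1.61564274e+00]
tin start px pred [309. 106.] now pred [309. 107.]
mill start px pred [307. 190.] now pred [307. 191.]
bottle start px pred [307. 263.] now pred [307. 264.]
ram start px pred [359. 178.] now pred [359. 179.]
egg start px pred [359. 245.] now pred [358. 246.]
```

View pics/v11.png

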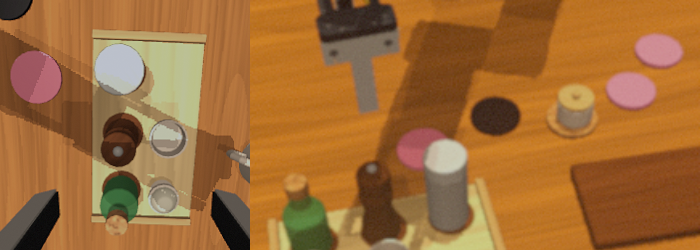

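Final view: tin (310,109), mill (308,192), bottle (307,262), ramekin (358,178) and egg cup (354,238). All are within about 2 px of their starting pixels from the same pose, and the pot stands centred on the cork trivet. I hand in.

```bash
python3 -c "
from bench import robot
print(robot.close_job())"
```

```text
the job is handed in; nothing more can be done
None
```

I moved the tin, mill and bottle onto the cutting board and set the salt pot on the cork trivet. Then I put the bottle, mill and tin back on their places. The job was handed in at about 53 s of the 144 s; no verdict was reported.

**Last checks**
- **Tall things:** from the same viewing pose as at the start, all three tops were within about 2 pixels (roughly 2 mm) of their starting positions.
- **Ramekin and egg cup:** also within about 2 pixels of where they were.
- **Salt pot:** upright and about 4 mm or less from the trivet's centre.
- **Gripper:** open and well above everything.

**What went wrong or disagreed**
- **Bottle grip:** on the first carry I gripped the neck too low. The bottle slid down in the fingers to the stopper and touched down early, with about 23 N at the wrist. It ended about 8 mm off on the board but stayed upright. I measured it again and gripped it by the stopper for the return, which held.
- **Scene camera:** its early position estimates were up to about 8 mm off the wrist camera's, so I used the wrist camera's values.
- **One failed measurement:** automatic detection of the stopper failed before the bottle's return, so I relied on the earlier measurement.

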